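# Close up the pot row and bolt it

## Task

Push the row of four square pots along the rail as one train until the front pot is fully home against the end stop, touching only the last pot and lifting none of them. Then push the steel keeper fully in, so that its bolt lies across the rail behind the last pot. Leave the pots upright in the closed-up row, and leave the bottle, the jar and the lash palette where they stand.

Things in the scene. Friction and masses are not known exactly. Their poses are not given: they have to be found in the camera images.
- rail: Fixed aluminium channel, 360 mm long, 48 mm wide. Origin: on the table under its middle. y runs along it towards the end stop, x across it to the keeper's side (away from the robot), z up. Floor 6 mm above the table; side walls 4 mm thick, 40 mm apart inside, tops 16 mm above the table. The -y end is open. With the row home, the last pot's rear face is at y = +16 mm.
- stop_face (a point): Middle of the end stop's inner face, at the height of the rail floor, at rail y = +168 mm. The stop is 12 mm thick and its top is 34 mm above the table. Same axes as the rail.
- guide (a point): The keeper's fixed guide, a small arch beside the rail through which the bolt slides: x = 30 to 45 mm, y = -11 to 23 mm in the rail's frame. This point is the middle of its top, 35 mm above the table. Same axes as the rail.
- keeper (a joint): How far the keeper is pushed in, m: 0 fully out, 0.045 fully in (hard stop); starts at 0 to 0.008. Slides along the rail's -x with about 1.5 N of friction, stays where left. Its bolt, 10 x 10 mm, is 18 to 28 mm above the table, over the rail wall, centred on rail y = +6 mm; tip at rail x = +36 mm at joint 0. It fits in, with 5 mm to spare, only behind the home row.
- keeper_tab (a point): Middle of the top edge of the outer (+x) face of the keeper's tab, moving with it. The tab is an upright steel plate 36 mm wide along the rail, 6 mm thick, from 4 to 54 mm above the table. Push its outer face along the rail's -x. At joint 0 this point is at rail x = +99 mm, y = +6 mm; fully in, at x = +54 mm. Same axes as the rail.
- pot1: Square white cosmetic pot, 38 x 38 mm, body 32 mm high, with a round black lid (36 mm across, 13 mm high) on top: 45 mm high in all, about 90 g. Origin: centre of its underside, z up. The front pot, nearest the stop; it starts 50 to 120 mm short of it. Starts in the rail, touching its neighbour(s), sides square to the rail.
- pot2: Square white cosmetic pot, 38 x 38 mm, body 32 mm high, with a round black lid (36 mm across, 13 mm high) on top: 45 mm high in all, about 90 g. Origin: centre of its underside, z up. Number 2 from the stop. Starts in the rail, touching its neighbour(s), sides square to the rail.
- pot3: Square white cosmetic pot, 38 x 38 mm, body 32 mm high, with a round black lid (36 mm across, 13 mm high) on top: 45 mm high in all, about 90 g. Origin: centre of its underside, z up. Number 3 from the stop. Starts in the rail, touching its neighbour(s), sides square to the rail.
- pot4: Square white cosmetic pot, 38 x 38 mm, body 32 mm high, with a round black lid (36 mm across, 13 mm high) on top: 45 mm high in all, about 90 g. Origin: centre of its underside, z up. The last pot, at the rear of the row (farthest from the stop): the one to push, along the rail's +y; the whole row takes about 1 to 4 N to slide. Starts in the rail, touching its neighbour(s), sides square to the rail.
- bottle: Bystander: upright green bottle with white cap, 36 mm diameter, 85 mm high, standing loose beyond the rail, near its stop end. Origin: centre of its underside.
- jar: Bystander: round white jar with steel lid, 54 mm diameter, 45 mm high, standing loose beyond the rail, near its open end. Origin: centre of its underside.
- palette: Bystander: flat white lash palette, 55 x 110 x 10 mm, lying loose on the robot's side of the rail. Origin: centre of its underside.
Not all that is in view belongs to the job. Leave any yellow look-alike of the pot4 alone.

How it is judged:
By the outcome, as a careful person would: the job done as asked, in the order asked, and still so for the second after the job is handed in, with the robot touching nothing.
It also fails if it takes over 43 s, if anything falls off the work surface, if the arm or the gripper's body presses on something with over 40 N, if the wrist force passes 120 N, or if a joint passes its speed limit or range.

## Robot

A 6-joint arm with a two-finger parallel gripper is mounted at the origin on the work surface. World frame = base frame: x ahead of the robot, y to its left, z up, the work surface at z = 0. Lengths are in mm, angles in rad, forces in N, time in s.
With the tool pointing down it reaches from about 350 to 725 mm from the base axis. Payload 4.3 kg.
Tool frame: the origin (TCP) lies midway between the tips of the shut fingers; the grasp point (between the pads) lies 19 mm behind it; z points along the fingers, y is the line along which they close (so a half turn about z gives the same grasp; the last joint's range is limited). The gripper opens to 85 mm and grips with 20 to 120 N. Pads are 22 mm wide; open, the fingers measure 114 mm over their backs; the gripper's body (76 mm by 85 mm) begins 54 mm behind the grasp point. The pads swing forward as they close: fully open they stand 13 mm farther back than shut.
Start: joints at [-1.324, 0.377, 0.081, 1.274, 0, 1.46], TCP at [200.847, -538.82, 231.329] pointing down, gripper open.
Joint ranges: [-2.72, 2.72], [-0.84, 1.66], [-1.02, 1.22], [-1.77, 2.12], [-1.37, 1.28], [-3.14, 3.14]. Speed limits (rad/s): [2.57, 2.57, 3.14, 3.14, 3.14, 3.14].

## Interface

Orientations are given as a rotation vector (axis times angle).
In Python, from plant import manip gives the robot as it stands. The module is installed in compiled form; this text tells all that it offers.
- The arm moves only by the shell command python3 -m pendant 'ROWS' [FORCE]. ROWS is JSON, a list that holds one entry, the list of rows, each a list of 7 numbers: the gripper's target within -1 to 1 (fully open at 1, half-way at 0, shut at -1), then the shift along the tool's x, y, z in cm, then the turn, a rotation vector about the tool's x, y, z in rad. A call has 1 to 5 rows; each row is the pose to reach, as a shift and turn from the pose commanded when the call began, along the tool's axes at that moment; what a row does not reach only later rows make up. A row lasts 1/8 s, in which the tool goes at most 62.5 mm and 10.7 degrees, less where a joint would pass 70% of its speed; a pose out of reach is approached as far as the arm can. A call with a gripper value outside its range is refused whole. The fingers move at their own pace and stop on an object; FORCE is the grip in N (left out, the last holds). Time passes only in rows, so rows that repeat a pose let the fingers close. It gives the time, the measured TCP pose, the force, the opening and the grip force at its end, in the units of the state.
- manip.state(): the state, without advancing time (a new reading comes with each control period).
- manip.get_image(name): name is "scene" or "top"; returns the picture (384x512x3 uint8, red, green, blue); there is no depth.
- manip.get_calibration(name): a dict with "fx", "fy", "cx", "cy" (pixels), "extrinsics" (4x4, takes a point from camera to world coordinates). Camera axes: x right, y up, looking along -z (the intrinsics and any distortion apply to the point x, -y, -z); pixel columns grow to the right and rows downward; lengths in mm; the calibration is good to about 2 mm. A picture is of the moment at which its call begins. get_calibration takes no time and is no camera call.
- manip.sign_off(): hands the job in; it is judged then, once.
The state is a dict: "time": time; "joint_positions": joint angles; "qd": joint speeds; "joint_torque": joint torques, N m; "eef_pos": TCP position; "eef_rot": TCP orientation; "contact_force": force on the tool from outside, world axes, zero at the start; "moment": the same for the moment, N m; "grip_width": finger opening in mm; "grasp_force": force on a finger pad.
Only numpy, scipy, OpenCV 4.12 (cv2) and the standard library are available. Lean on these libraries where they do the work, as an engineer would, in place of code of your own. Each camera call takes 0.05 s, during which the arm holds its last target. There are 200 camera calls.

## Working session

There is one attempt and no reset: what is moved stays moved. The work goes in short steps, Python scripts to look and compute and a shell command to move; the robot and the scene stay as the last step left them, time stands still between calls to the robot, and variables do not carry over. Pictures are saved under pics/ and viewed, at most 10 in all, crops included, and the job is handed in when it is done.

```bash
mkdir -p pics
python3 - <<'E'
from plant import manip
import cv2
for n in("top","scene"):
    im=manip.get_image(n); cv2.imwrite(f"pics/{n}0.png",im[:,:,::-1])
    c=manip.get_calibration(n); print(n,{k:(v if not hasattr(v,'tolist') else v.tolist()) for k,v in c.items()})
s=manip.state(); print(s["time"],s["eef_pos"],s["eef_rot"],s["grip_width"],s["contact_force"])
E
```

```text
top {'fx': 391.7039776480886, 'fy': 391.7039776480886, 'cx': 252.46868357837042, 'cy': 187.5728819844191, 'extrinsics': [[0.004675201026406492, 0.9888264751336011, -0.14899780055497444, 454.3797573110711], [-0.9999838691125942, 0.005103595625534726, 0.0024929553339453157, 1.2571248305637475], [0.0032255247586573084, 0.1489837420208939, 0.9888343848205741, 800.6070853509204], [0.0, 0.0, 0.0, 1.0]]}
scene {'fx': 398.51794721442144, 'fy': 398.51794721442144, 'cx': 261.8690982951538, 'cy': 183.4081740140398, 'extrinsics': [[-0.4615943241667143, -0.5455156977064095, 0.6995307737712212, 1195.767400497398], [0.8870865039721646, -0.2813076767944808, 0.36598295786407153, 323.21211333452044], [-0.0028660717920467225, 0.789479964617457, 0.6137696400931718, 639.1812293001535], [0.0, 0.0, 0.0, 1.0]]}
0.1 [ 200.67752002 -538.21121097  230.43169042] [-3.08990314e+00 -5.57101221e-01  1.94790337e-04] 85.49068412386224 [-0.42940448 -0.2020395   0.03041149]
```

View pics/top0.png

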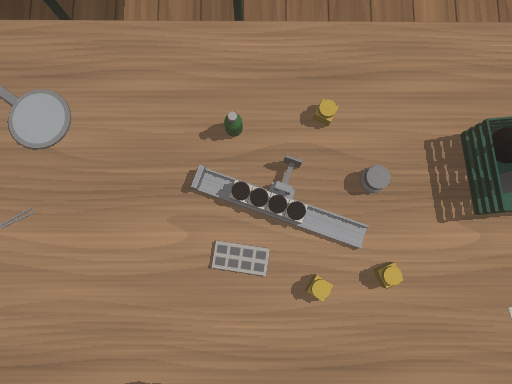

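View pics/scene0.png

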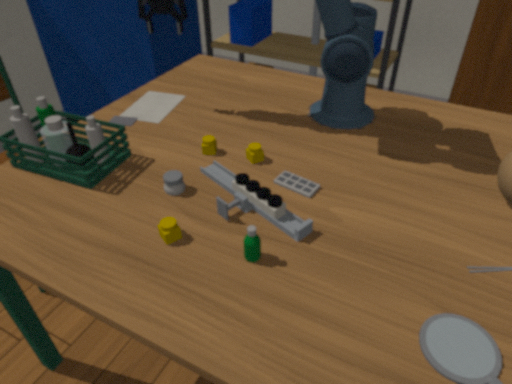

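Candidates for pot4 in the top view are the white pot with a black lid at the open end of the row (297,211), and yellow look-alikes at (327,110), (320,289) and (390,275). I choose (297,211). The stop is at about (198,178), the keeper tab at (292,161), the bottle at (233,124), the jar at (376,179) and the palette at (240,258).

Run:
```python
import cv2
im=cv2.imread("pics/top0.png")[140:260,180:380]
cv2.imwrite("pics/crop1.png",cv2.resize(im,None,fx=4,fy=4,interpolation=cv2.INTER_CUBIC))
```

```text
(no output)
```

View pics/crop1.png

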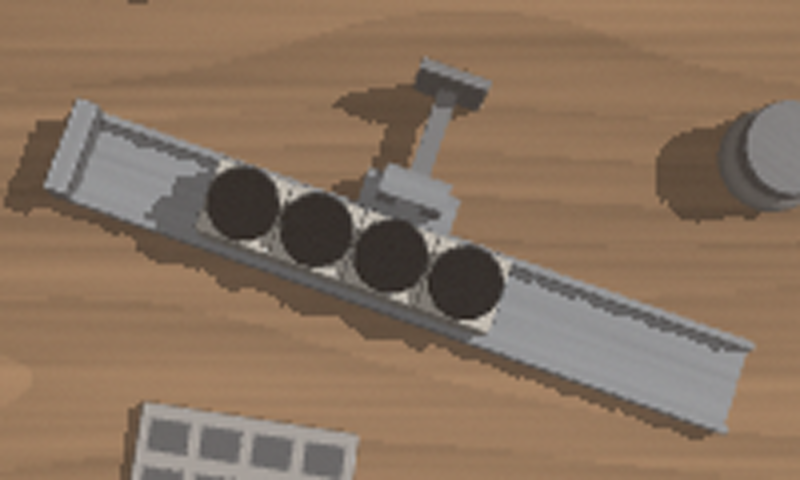

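```bash
cat > h.py <<'E'
import numpy as np
from plant import manip
from scipy.optimize import least_squares
def proj(P,n="top"):
    c=manip.get_calibration(n); E=np.array(c["extrinsics"])
    p=(np.atleast_2d(P)-E[:3,3])@E[:3,:3]
    return np.c_[c["cx"]+c["fx"]*p[:,0]/-p[:,2], c["cy"]-c["fy"]*p[:,1]/-p[:,2]]
def r2w(P,q):
    P=np.atleast_2d(np.array(P,float)); c,s=np.cos(q[2]),np.sin(q[2])
    return np.c_[q[0]+c*P[:,0]-s*P[:,1], q[1]+s*P[:,0]+c*P[:,1],P[:,2]]
E
python3 - <<'E'
from h import *
uv=np.array([(753,346),(724,432),(78,99),(101,110),(68,193),(45,187),(243,203),(316,229),(391,256),(466,282),(425,58),(490,81)])/4.+[180,140]-.375
def M(q):
    y,j=q[3:]
    return [(24,-180,16),(-24,-180,16),(24,180,34),(24,168,34),(-24,168,34),(-24,180,34)]+[(0,y-38*i,51) for i in range(4)]+[(99-j,24,54),(99-j,-12,54)]
f=lambda q:(proj(r2w(M(q),q))-uv).ravel()
b=min((least_squares(f,[460,-50,a,100,4],loss="soft_l1") for a in (-.4,.4,0)),key=lambda r:r.cost)
q=b.x; print(q,np.degrees(q[2])); print(f(q).reshape(-1,2).round(2))
print("pot4 rear y",q[3]-114-19)
np.save("q.npy",q)
from scipy.spatial.transform import Rotation as R
s=manip.state(); print(R.from_rotvec(s["eef_rot"]).as_matrix().round(3))
def back(u,v,z):
    return least_squares(lambda p:(proj([p[0],p[1],z])-[u,v])[0],[450,0]).x.round()
for n,u,v,z in(("bottle",233,116,85),("jar",377,176,45),("pal",240,258,10),("Y1",328,107,45),("Y2",321,288,45),("Y3",391,273,45)):
    w=back(u,v,z); c,s_=np.cos(q[2]),np.sin(q[2]); d=w-q[:2]; print(n,w,"rail",(c*d[0]+s_*d[1]).round(),(-s_*d[0]+c*d[1]).round())
E
```

```text
[ 5.34185048e+02 -5.53106585e+01 -3.39803849e-01  8.29921875e+01
  2.14734644e+00] -19.469326417925608
[[ 0.66 -0.46]
 [ 0.74  0.92]
 [-0.18 -0.31]
 [-0.31 -1.07]
 [-0.67  0.58]
 [-0.59  0.05]
 [-0.11 -0.06]
 [ 0.16  0.04]
 [ 0.01 -0.09]
 [-0.04  0.07]
 [-0.31 -0.11]
 [ 0.9   0.24]]
pot4 rear y -50.0078124805658
[[ 0.937  0.349 -0.   ]
 [ 0.349 -0.937  0.002]
 [ 0.    -0.002 -1.   ]]
bottle [700.  37.] rail 126.0 142.0
jar [ 592. -245.] rail 118.0 -160.0
pal [432.  23.] rail -122.0 40.0
Y1 [ 733. -152.] rail 220.0 -25.0
Y2 [ 378. -130.] rail -122.0 -122.0
Y3 [ 406. -263.] rail -52.0 -239.0
```

```bash
python3 -m pendant '[[[-1,5,-3,1,0,0,-0.1],[-1,10,-6,2,0,0,-0.2],[-1,15,-9.5,4,0,0,-0.3],[-1,20,-12.5,5.5,0,0,-0.4],[-1,22,-14,6,0,0,-0.45]]]'
cat >> h.py <<'E'
from scipy.spatial.transform import Rotation as R
def where(target=None):
    s=manip.state(); q=np.load("q.npy"); p=np.array(s["eef_pos"]); c,n=np.cos(q[2]),np.sin(q[2])
    Rm=R.from_rotvec(s["eef_rot"]); A=np.array([[c,-n,0],[n,c,0],[0,0,1]])
    rl=A.T@(p-[q[0],q[1],0]); print("t",s["time"],"rail",rl.round(1),"F rail",(A.T@s["contact_force"]).round(2),"w",s["grip_width"])
    if target is not None:
        w=A@np.array(target,float)+[q[0],q[1],0]
        D=R.from_matrix(np.c_[A[:,1],A[:,0],[0,0,-1]])
        print("shift cm",(Rm.inv().apply(w-p)/10).round(2),"turn",(Rm.inv()*D).as_rotvec().round(3))
E
python3 -c "from h import *;where((0,-90,100))"
```

```text
time: 0.72
eef_pos: [358.6, -327.2, 169.8]
eef_rot: [-2.883, -1.239, 0.001]
contact_force: [-0.1, -0.2, -0.3]
grip_width: -0.1
grasp_force: 0.0
t 0.725 rail [ -74.9 -314.9  169.8] F rail [-0.09 -0.19 -0.29] w -0.08406120851633635
shift cm [23.59 -2.29  7.01] turn [-0.003 -0.002 -0.419]
```

```bash
python3 -m pendant '[[[-1,5,-0.5,1.5,0,0,-0.09],[-1,10,-1,3,0,0,-0.18],[-1,15,-1.5,4.5,0,0,-0.27],[-1,20,-2,6,0,0,-0.36],[-1,23.5,-2.3,7,0,0,-0.42]]]'; 
python3 -c "from h import *;where((0,-90,14))"
```

```text
time: 1.35
eef_pos: [504.4, -143.1, 100.1]
eef_rot: [-2.564, -1.812, 0.001]
contact_force: [-0.2, 0.3, 0.2]
grip_width: 0.1
grasp_force: 0.0
t 1.35 rail [  1.2 -92.7 100.1] F rail [-0.29  0.19  0.25] w 0.050818045339718135
shift cm [ 0.26 -0.1   8.61] turn [-0.001 -0.    -0.001]
```

```bash
python3 -m pendant '[[[-1,0,0,3,0,0,0],[-1,0,-0.05,6,0,0,0],[-1,0,-0.05,7.5,0,0,0],[-1,0,-0.05,8.5,0,0,0],[-1,0,-0.05,8.5,0,0,0]]]'
python3 - <<'E'
from h import *; import cv2
where((0,-61,14))
im=manip.get_image("scene")[130:270,160:340]; cv2.imwrite("pics/s1.png",cv2.resize(im[:,:,::-1],None,fx=4,fy=4,interpolation=cv2.INTER_CUBIC))
E
```

```text
time: 1.98
eef_pos: [503.4, -145.2, 16.1]
eef_rot: [-2.569, -1.808, 0.001]
contact_force: [-0.2, -0.7, 0.4]
grip_width: -0.1
grasp_force: 0.0
t 1.975 rail [  0.9 -95.   16.1] F rail [ 0.01 -0.69  0.44] w -0.13241747992815917
shift cm [ 3.4  -0.1   0.21] turn [-0.001  0.    -0.005]
```

View pics/s1.png

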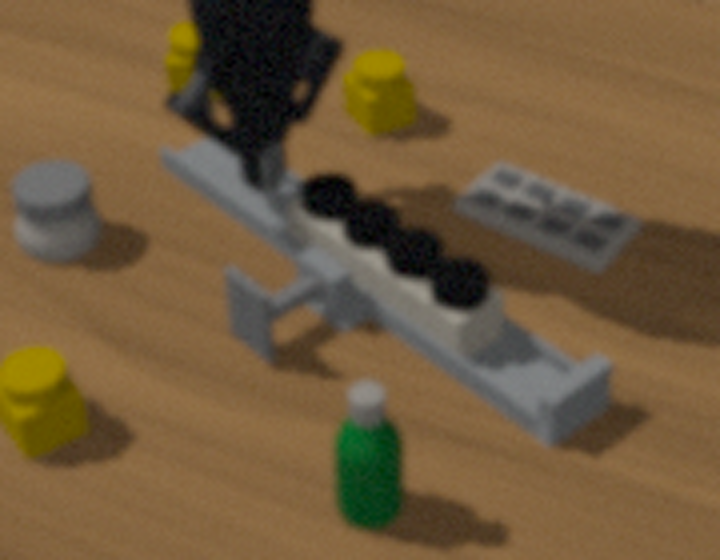

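The picture shows the shut fingers in the rail at about (262,185), just behind pot4, with all pots upright. I'll approach and push gently.

```bash
python3 -m pendant '[[[-1,0.8,-0.1,0.1,0,0,0],[-1,1.6,-0.1,0.1,0,0,0],[-1,2.4,-0.1,0.1,0,0,0],[-1,3.0,-0.1,0.1,0,0,0],[-1,3.5,-0.1,0.1,0,0,0]]]';python3 -c "from h import *;where((0,5,14))"
python3 -m pendant '[[[-1,0.4,0,0,0,0,0],[-1,0.8,0,0,0,0,0],[-1,1.2,0,0,0,0,0],[-1,1.6,0,0,0,0,0],[-1,2.0,0,0,0,0,0]]]';python3 -c "from h import *;where((0,5,14))"
```

```text
time: 2.65
eef_pos: [514.6, -111.5, 15.3]
eef_rot: [2.568, 1.809, -0.001]
contact_force: [-1.5, -2.5, 1.0]
grip_width: 0.4
grasp_force: 1.2
t 2.65 rail [  0.2 -59.5  15.3] F rail [-0.58 -2.87  0.98] w 0.38457851679711874
shift cm [ 6.45 -0.05  0.13] turn [ 0.     0.001 -0.004]
time: 3.28
eef_pos: [521.3, -92.9, 15.3]
eef_rot: [2.569, 1.808, -0.0]
contact_force: [-0.7, -3.3, 1.0]
grip_width: -0.3
grasp_force: 1.2
t 3.275 rail [  0.4 -39.7  15.3] F rail [ 0.43 -3.36  1.01] w -0.3355837392178881
shift cm [ 4.47 -0.06  0.13] turn [ 0.     0.    -0.004]
```

Contact came at about -61 as predicted, and the row slides at about 3 N.

```bash
python3 -m pendant '[[[-1,0.5,0,0,0,0,0],[-1,1.0,0,0,0,0,0],[-1,1.5,0,0,0,0,0],[-1,2.0,0,0,0,0,0],[-1,2.4,0,0,0,0,0]]]';python3 -c "from h import *;where((0,5,14))"
python3 -m pendant '[[[-1,0.4,0,0,0,0,0],[-1,0.8,0,0,0,0,0],[-1,1.1,0,0,0,0,0],[-1,1.4,0,0,0,0,0],[-1,1.6,0,0,0,0,0]]]';python3 -c "from h import *;where((0,5,14))"
```

```text
time: 3.9
eef_pos: [529.4, -70.0, 15.4]
eef_rot: [2.568, 1.809, -0.0]
contact_force: [-0.8, -2.4, 2.6]
grip_width: -0.1
grasp_force: 1.4
t 3.9 rail [  0.4 -15.5  15.4] F rail [ 0.04 -2.52  2.57] w -0.09142577395212367
shift cm [ 2.05 -0.05  0.13] turn [ 0.     0.    -0.004]
time: 4.53
eef_pos: [534.7, -55.1, 15.2]
eef_rot: [-2.569, -1.809, 0.0]
contact_force: [-1.1, -3.3, 2.7]
grip_width: -0.0
grasp_force: 1.4
t 4.525 rail [ 0.4  0.4 15.2] F rail [ 0.02 -3.47  2.7 ] w -0.031695736433886124
shift cm [ 0.46 -0.04  0.12] turn [-0.     0.    -0.004]
```

```bash
python3 -m pendant '[[[-1,0.1,0,0,0,0,0],[-1,0.2,0,0,0,0,0],[-1,0.3,0,0,0,0,0],[-1,0.4,0,0,0,0,0]]]';python3 -c "from h import *;where((0,5,14))"
python3 -m pendant '[[[-1,0.1,0,0,0,0,0],[-1,0.1,0,0,0,0,0]]]';python3 -c "from h import *;where((0,5,14))"
```

```text
time: 5.03
eef_pos: [536.0, -51.5, 15.3]
eef_rot: [2.569, 1.808, -0.0]
contact_force: [-0.1, -2.0, 1.6]
grip_width: -0.1
grasp_force: 1.3
t 5.025 rail [ 0.5  4.2 15.3] F rail [ 0.6  -1.96  1.63] w -0.10308755255493089
shift cm [ 0.08 -0.05  0.13] turn [-0.     0.    -0.004]
time: 5.28
eef_pos: [536.4, -50.4, 15.3]
eef_rot: [-2.569, -1.809, -0.0]
contact_force: [-0.8, -2.7, 1.2]
grip_width: 0.2
grasp_force: 1.0
t 5.275 rail [ 0.5  5.4 15.3] F rail [ 0.1 -2.8  1.2] w 0.1772957373112273
shift cm [-0.04 -0.05  0.13] turn [-0.    -0.    -0.004]
```

Not yet stopped; I'll continue in 1 mm steps until the force rises.

```bash
for i in 1; do python3 -m pendant '[[[-1,0.1,0,0,0,0,0],[-1,0.1,0,0,0,0,0]]]' | grep -E "force"; done; python3 -c "from h import *;where()"
python3 -m pendant '[[[-1,0.1,0,0,0,0,0],[-1,0.1,0,0,0,0,0]]]' | grep contact;python3 -c "from h import *;where()"
```

```text
contact_force: [-0.5, -1.4, 1.3]
grasp_force: 1.3
t 5.525 rail [ 0.5  6.2 15.3] F rail [-0.01 -1.53  1.25] w -0.24316604190301752
contact_force: [-2.5, -5.4, 2.0]
t 5.775 rail [ 0.5  6.2 15.3] F rail [-0.6  -5.89  2.04] w -0.05929866168274602
```

```bash
python3 -m pendant '[[[-1,0.1,0,0,0,0,0],[-1,0.15,0,0,0,0,0]]]' | grep contact;python3 -c "from h import *;where()"
```

```text
contact_force: [-3.9, -10.3, 3.6]
t 6.025 rail [ 0.4  6.2 15.3] F rail [ -0.28 -11.05   3.57] w -0.1726265014295931
```

The row is home: position holds at 6.2 mm while the force climbs to 11 N. Backing off.

```bash
python3 -m pendant '[[[-1,-1.0,0,0,0,0,0],[-1,-3,0,0,0,0,0],[-1,-5,0,-1,0,0,0],[-1,-6,0,-6,0,0,0],[-1,-6,0,-11,0,0,0]]]'|head -2
python3 - <<'E'
from h import *; import cv2
where((140,6,110))
im=manip.get_image("top")[140:260,180:380]; cv2.imwrite("pics/t2.png",cv2.resize(im[:,:,::-1],None,fx=4,fy=4,interpolation=cv2.INTER_CUBIC))
im=manip.get_image("scene")[130:270,160:340]; cv2.imwrite("pics/s2.png",cv2.resize(im[:,:,::-1],None,fx=4,fy=4,interpolation=cv2.INTER_CUBIC))
E
```

```text
time: 6.65
eef_pos: [516.0, -104.8, 125.9]
t 6.65 rail [ -0.6 -52.7 125.9] F rail [1.02 1.71 0.06] w -0.3071813465876432
shift cm [ 5.96 14.03  1.56] turn [-0.002 -0.001 -0.006]
```

View pics/s2.png

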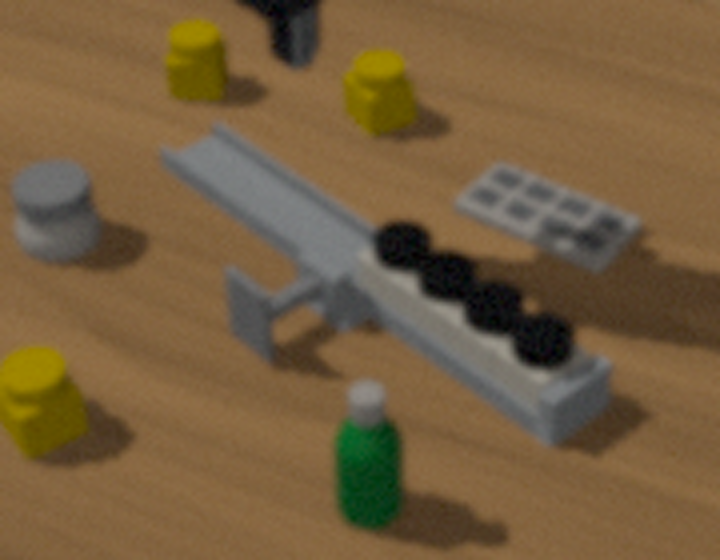

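Row is closed up against the stop (front lid at (543,340)), pots upright and keeper still out (tab at (250,312)). Next I go to the keeper and turn a quarter so the finger sides push the tab.

```bash
python3 -m pendant '[[[-1,1.2,2.5,0,0,0,-0.16],[-1,2.4,5,0.3,0,0,-0.32],[-1,3.6,7.5,0.6,0,0,-0.48],[-1,4.8,10,0.8,0,0,-0.64],[-1,5.9,12.8,1,0,0,-0.8]]]'|head -2
cat >> h.py <<'E'
def where2(target):
    where(); s=manip.state(); q=np.load("q.npy"); A=R.from_euler("z",q[2]).as_matrix(); Rm=R.from_rotvec(s["eef_rot"])
    D=R.from_matrix(np.c_[-A[:,0],A[:,1],[0,0,-1]]); w=A@np.array(target,float)+[q[0],q[1],0]
    print("shift cm",(Rm.inv().apply(w-np.array(s["eef_pos"]))/10).round(2),"turn",(Rm.inv()*D).as_rotvec().round(3))
E
python3 -c "from h import *;where2((128,6,110))"
```

```text
time: 7.38
eef_pos: [657.9, -91.7, 114.2]
t 7.375 rail [128.7   7.  114.2] F rail [ 0.27 -0.46  0.41] w -0.024573524845636067
shift cm [-0.01 -0.12  0.42] turn [ 0.    -0.002 -0.77 ]
```

```bash
python3 -m pendant '[[[-1,0,-0.1,0,0,0,-0.16],[-1,0,-0.1,0.3,0,0,-0.32],[-1,0,-0.1,0.4,0,0,-0.48],[-1,0,-0.1,0.4,0,0,-0.64],[-1,0,-0.1,0.4,0,0,-0.77]]]'|head -2
python3 -c "from h import *;where2((128,6,20))"
```

```text
time: 8.0
eef_pos: [656.2, -92.3, 110.2]
t 8.0 rail [127.3   5.8 110.2] F rail [0.49 0.15 0.06] w -0.08615354294491126
shift cm [-0.08  0.02  9.02] turn [ 0.001 -0.001 -0.001]
```

```bash
python3 -m pendant '[[[-1,-0.1,0,3,0,0,0],[-1,-0.1,0,6,0,0,0],[-1,-0.1,0,8,0,0,0],[-1,-0.1,0,9,0,0,0],[-1,-0.1,0,9,0,0,0]]]'|head -4
python3 -c "from h import *;where2((108,6,20))"
python3 -m pendant '[[[-1,0.5,0,0,0,0,0],[-1,1.0,0,0,0,0,0],[-1,1.4,0,0,0,0,0],[-1,1.8,0,0,0,0,0],[-1,2.2,0,0,0,0,0]]]'|head -2
python3 -c "from h import *;where2((65,6,20))"
```

```text
time: 8.62
eef_pos: [656.9, -92.3, 20.3]
eef_rot: [-0.539, -3.093, -0.001]
contact_force: [0.3, 0.1, -0.8]
t 8.625 rail [128.    6.   20.3] F rail [ 0.2   0.23 -0.75] w -0.35276399075613507
shift cm [ 2.   -0.01  0.04] turn [ 0.    -0.002 -0.005]
time: 9.25
eef_pos: [637.1, -84.7, 21.6]
t 9.25 rail [106.9   6.6  21.6] F rail [ 1.69 -0.17 -0.76] w -0.1247161743866523
shift cm [ 4.19 -0.08  0.15] turn [-0.     0.001 -0.005]
```

```bash
python3 -m pendant '[[[-1,0.4,-0.05,0,0,0,0],[-1,0.8,-0.05,0,0,0,0],[-1,1.2,-0.05,0,0,0,0],[-1,1.6,-0.05,0,0,0,0],[-1,2.0,-0.05,0,0,0,0]]]'|head -1
python3 -c "from h import *;where2((65,6,20))"
python3 -m pendant '[[[-1,0.4,0,0,0,0,0],[-1,0.8,0,0,0,0,0],[-1,1.2,0,0,0,0,0],[-1,1.6,0,0,0,0,0],[-1,1.8,0,0,0,0,0]]]'|head -1
python3 -c "from h import *;where2((65,6,20))"
```

```text
time: 9.88
t 9.875 rail [86.7  6.1 21.4] F rail [2.13 0.42 1.19] w -0.18526163402419912
shift cm [ 2.17 -0.03  0.14] turn [-0.     0.    -0.005]
time: 10.5
t 10.5 rail [68.4  6.1 21.3] F rail [ 1.6  -0.25  1.14] w -0.1653359421394784
shift cm [ 0.34 -0.01  0.13] turn [-0.    -0.    -0.005]
```

```bash
python3 -m pendant '[[[-1,0.1,0,0,0,0,0],[-1,0.2,0,0,0,0,0],[-1,0.3,0,0,0,0,0],[-1,0.3,0,0,0,0,0]]]'|head -1
python3 -c "from h import *;where()"
python3 -m pendant '[[[-1,0.1,0,0,0,0,0],[-1,0.15,0,0,0,0,0]]]'|head -1
python3 -c "from h import *;where()"
```

```text
time: 11.0
t 11.0 rail [65.7  6.2 21.2] F rail [ 1.01 -0.2   0.99] w 0.15349216099098711
time: 11.25
t 11.25 rail [65.1  6.2 21.3] F rail [ 5.03 -0.9  -1.78] w -0.08484960526808295
```

```bash
python3 -m pendant '[[[-1,0.1,0,0,0,0,0],[-1,0.2,0,0,0,0,0],[-1,0.2,0,0,0,0,0]]]'|head -1
python3 -c "from h import *;where()"
```

```text
time: 11.62
t 11.625 rail [65.   6.2 21.5] F rail [ 8.49 -0.94 -6.22] w -0.1202975201408208
```

Hard stop reached at x = 65 (54 + 11 mm), with force rising. Back off and check.

```bash
python3 -m pendant '[[[-1,-1,0,0,0,0,0],[-1,-3,0,0,0,0,0],[-1,-5,0,-1,0,0,0],[-1,-6,0,-6,0,0,0],[-1,-6,0,-12,0,0,0]]]'|head -1
python3 -m pendant '[[[-1,-2,0,-6,0,0,0],[-1,-4,0,-10,0,0,0],[-1,-4,0,-10,0,0,0]]]'|head -1
python3 - <<'E'
from h import *; import cv2
where()
a=manip.get_image("top")[140:260,180:380]; b=manip.get_image("scene")[130:270,160:340]
a=cv2.resize(a,(500,300),interpolation=cv2.INTER_CUBIC);b=cv2.resize(b,(386,300),interpolation=cv2.INTER_CUBIC)
cv2.imwrite("pics/end.png",cv2.resize(np.hstack([a,b]),(798,270))[:,:,::-1])
b=manip.get_image("scene")[130:270,160:340];cv2.imwrite("pics/end2.png",cv2.resize(b,None,fx=4,fy=4,interpolation=cv2.INTER_CUBIC)[:,:,::-1])
E
```

```text
time: 12.25
time: 12.62
t 12.625 rail [165.    6.  245.4] F rail [-0.1  -0.1  -0.54] w 0.04074574586676515
```

View pics/end.png

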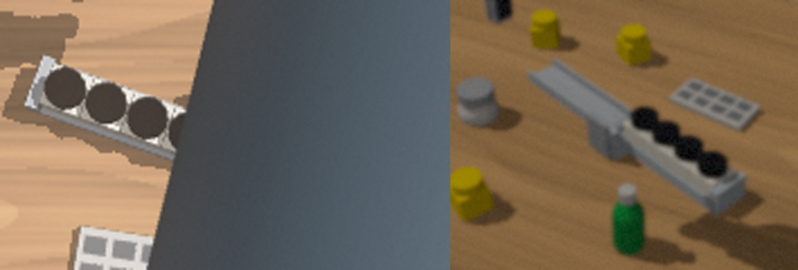

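View pics/end2.png

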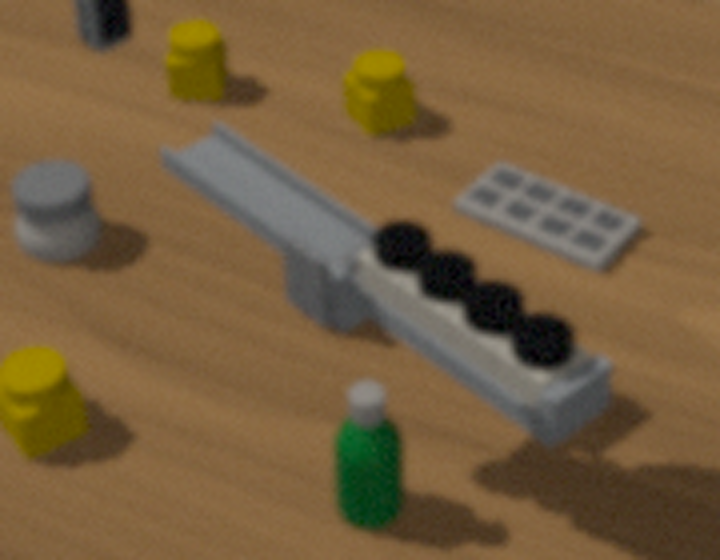

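The keeper's tab is up against the guide at (310,285), with the bolt across the rail at (345,262) behind pot4. The row is closed up against the stop with the pots upright, and the bottle, jar and palette haven't moved. The arm is clear.

```bash
python3 -c "from plant import manip;print(manip.sign_off())"
```

```text
the job is handed in; nothing more can be done
None
```

Job handed in at about 12.8 s: the four pots are upright and closed up against the end stop, the keeper is pushed in to its hard stop behind the last pot, and the bottle, jar and palette are where they stood.

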